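# Draw the blue sample tray out from under its cover by its lip

### The job

Hook a fingertip behind the raised front lip of the blue tray and draw the tray out along its rails all the way to its stop, so that the dropper bottle standing in it comes out from under the clear cover, still upright. Pull with the fingertip on the lip only: pinch and lift nothing, do not touch the bottle, and leave the grey tray, its vials and the jar and brown bottle beside the work where they are. Leave the tray out and take the hand clear.

Things in the scene. Friction and masses are not known exactly. Their poses are not given: they have to be found in the camera images.
- blue_unit: fixed base of the blue tray: aluminium plate with two steel rails and a clear open-fronted cover (116 mm wide, top 74 mm above the worktop, front edge with blue trim 22 mm in front of the origin). Origin on the worktop under its middle; x to the rear (away from the robot), y left, z up; the tray slides out along -x. Stays put in a run
- blue_tray (a joint): how far the blue tray is drawn out, m: 0 fully in, 0.090 at its stop. Starts 0 to 0.02 out. It takes about 2 to 3 N to slide and stays where it is left
- blue_hook (a point): on the blue tray: middle of the lip's inner (rear) face at its top edge, 50 mm above the worktop; axes as the unit's; moves with the tray. Behind it (+x) lies an open finger well 50 mm in x, 92 mm in y, floor 14 mm above the worktop, with an 8 mm high rib behind and 6 mm rims at the sides; the cover starts at least 58 mm behind this face
- blue_front (a point): on the blue tray: centre of the outer side of its front facing, which is fixed to the outside of the lip (4 mm thick, 96 mm wide, top 40 mm above the worktop) and bears a small blank white tag. The lip itself is an upright plate 6 mm thick, 92 mm wide, standing 10 mm higher. In the rules blue_tray_c0 is the lip, blue_tray_c1 the front facing
- dropper_bottle: small cream dropper bottle with a white cap, 26 mm across, 47 mm high, about 40 g, standing loose on the floor of the blue tray behind the cross rib, at first under the cover; origin at the centre of its underside, z up
- grey_unit: a second, like unit with a grey tray, beside the first on either side; to be left alone. Origin and axes as for the blue unit
- grey_hook (a point): on the grey tray: the middle of its lip's inner face at the top edge, 50 mm above the worktop
- vial_a: small clear vial with a grey cap, 22 mm across, 35 mm high, loose in the grey tray; origin at the centre of its underside
- vial_b: the other such vial in the grey tray
- specimen_jar: squat jar with a black lid, 50 mm across, 65 mm high, loose on the worktop on the left; origin at the centre of its underside
- brown_bottle: brown bottle with a white cap, 45 mm across, 89 mm high, loose on the worktop on the right; origin at the centre of its underside

How it is judged:
By the outcome, as a careful person would: the job done as asked, in the order asked, and still so for the second after the job is handed in, with the robot touching nothing.
It also fails if it takes over 48 s, if anything falls off the work surface, if the arm or the gripper's body presses on something with over 40 N, if the wrist force passes 120 N, or if a joint passes its speed limit or range.

### The arm

A 6-joint arm with a two-finger parallel gripper is mounted at the origin on a cart in front of the work surface, level with it; the furniture and walls round the work are solid. World frame = base frame: x ahead of the robot, y to its left, z up, the work surface at z = 0. Lengths are in mm, angles in rad, forces in N, time in s.
With the tool pointing down it reaches from about 350 to 975 mm from the base axis. Payload 7.1 kg.
Tool frame: the origin (TCP) lies between the finger pads; the fingertips stand 19 mm ahead of it and the grasp point (between the pads) is the TCP; z points along the fingers, y is the line along which they close (so a half turn about z gives the same grasp; the last joint's range is limited). The gripper opens to 88 mm and grips with 3 to 60 N. Pads are 20 mm wide; open, the fingers measure 115 mm over their backs; the gripper's body (75 mm by 178 mm) begins 61 mm behind the grasp point.
Start: joints at [-1.319, 0.423, 1.63, -0, 1.089, -0.019], TCP at [167.208, -602.201, 221.275] pointing down, gripper open.
Joint ranges: [-3, 3], [-0.9, 2.11], [0.09, 2.58], [-1.31, 4.45], [0.11, 2.69], [-2.54, 2.54]. Speed limits (rad/s): [2.39, 2.39, 3.01, 3.14, 3.14, 3.14].

### API

Orientations are given as a unit quaternion [x, y, z, w].
In Python, from cell import sensors, imaging, ticket gives the robot as it stands.
- The arm moves only by the tool apply_moves, never from a script. Its argument "series" is a list of rows, each a list of 6 numbers: the shift along the tool's x, y, z each as a share of 250 mm, from -1 to 1, then the turn, a rotation vector about the tool's x, y, z each as a share of 180 degrees, from -1 to 1. A call has exactly 8 rows; each row is the pose to reach, as a shift and turn from the pose commanded when the call began, along the tool's axes at that moment, turning the shorter way round; what a row does not reach only later rows make up. A row lasts 1/8 s, in which the tool goes at most 62.5 mm and 10.7 degrees, less where a joint would pass 70% of its speed; a pose out of reach is approached as far as the arm can. A call with a number of a shift or a turn outside -1 to 1 is refused whole. A call with a gripper value outside its range is refused whole. "gripper" is the opening, from 0 (shut) to 1 (fully open), set as the call begins (left out, the last holds). The fingers move at their own pace and stop on an object; "grip_force" is the grip in N (left out, the last holds). Time passes only in rows, so rows that repeat a pose let the fingers close, or fill a call up. It gives the time, the measured TCP pose, the force, the opening and the grip force at its end, in the units of the state.
- sensors.observe(): the state, without advancing time (a new reading comes with each control period).
- imaging.read_camera(name): name is "scene" or "top" or "wrist"; returns (picture, depth): 480x640x3 uint8, red, green, blue; 480x640 float32, mm along the optical axis (not along the pixel's ray), 0 where there is no reading.
- imaging.camera_params(name): a dict with "fov_y" (degrees; the focal length in pixels is half the picture's height over the tangent of half this angle, whatever the lens; pixels are square), "cx", "cy" (the principal point, pixels), "R" (3x3) and "t" (3): a world point X has camera coordinates R X + t. Camera axes: x right, y down, z forward; pixel columns grow to the right and rows downward; lengths in mm; the calibration is good to about 2 mm. A picture is of the moment at which its call begins: read the wrist's pose just before it. camera_params takes no time and is no camera call; for the wrist camera it gives the pose at the moment of the call.
- ticket.close_job(): hands the job in; it is judged then, once.
The state is a dict: "t": time; "joint_positions": joint angles; "qvel": joint speeds; "tau": joint torques, N m; "eef_pos": TCP position; "orientation": TCP orientation; "ft_force": force on the tool from outside, world axes, zero at the start; "moment": the same for the moment, N m; "finger_gap": finger opening in mm; "grip_force": force on a finger pad.
Only numpy, scipy, OpenCV 4.12 (cv2) and the standard library are available. Lean on these libraries where they do the work, as an engineer would, in place of code of your own. Each camera call takes 0.05 s, during which the arm holds its last target. There are 200 camera calls.

## Working session

There is one attempt and no reset: what is moved stays moved. The work goes in short steps, Python scripts to look and compute and a tool call to move; the robot and the scene stay as the last step left them, time stands still between calls to the robot, and variables do not carry over. Pictures are saved under pics/ and viewed, at most 10 in all, crops included, and the job is handed in when it is done.

Besides the shell and the picture viewer there is one more tool, called after ">>>" in YAML: its name, and indented under it one key for each argument. apply_moves: Moves the arm, as the interface text tells. Shift numbers are shares of 250 mm and turn numbers shares of 180 degrees, none past 1 either way. Its arguments: {"type":"object","properties":{"series":{"type":"array","items":{"type":"array","items":{"type":"number","minimum":-1,"maximum":1}}},"gripper":{"type":"number"},"grip_force":{"type":"number"}},"required":["series"]}

```bash
ls; mkdir -p pics
cat > h.py <<'E'
import numpy as np, cv2
from cell import sensors, imaging, ticket
def snap(n):
    p=imaging.camera_params(n); im,d=imaging.read_camera(n); return im,d,p
def pts(d,p):
    f=240/np.tan(np.radians(p['fov_y'])/2); v,u=np.mgrid[:480,:640]
    c=np.stack([(u-p['cx'])/f*d,(v-p['cy'])/f*d,d],-1)
    return (c-np.array(p['t']))@np.array(p['R'])
E
python3 - <<'E'
from h import *
a=[]
for n in ['scene','top']:
    im,d,p=snap(n); np.savez(n,im=im,d=d,P=pts(d,p)); a.append(im); print(n,p)
    cv2.imwrite(f'pics/{n}0.png',im[...,::-1])
s=sensors.observe(); print(s)
E
```

```text
pics
scene {'fov_y': 53.596572736079274, 'cx': 321.8195354960427, 'cy': 247.47399774001448, 'R': array([[-0.45165471, -0.89217561,  0.00554184],
       [-0.33584223,  0.1642555 , -0.92748592],
       [ 0.82657003, -0.42076457, -0.37381702]]), 't': array([329.05600809, 277.07423509, 407.2702494 ])}
top {'fov_y': 51.36731804388886, 'cx': 321.97516588037274, 'cy': 233.68868713489454, 'R': array([[ 0.00660667, -0.99997278,  0.00328589],
       [-0.98452657, -0.00707997, -0.17509226],
       [ 0.17511076, -0.00207827, -0.98454655]]), 't': array([  49.45025618,  657.64373654, 1160.98127346])}
{'t': 0.1, 'joint_positions': array([-1.31899700e+00,  4.23757822e-01,  1.63058399e+00, -3.29245568e-05,
        1.08859390e+00, -1.90097199e-02]), 'qvel': array([-0.00077429, -0.002256  , -0.00316317, -0.00031577,  0.00031162,
        0.00103004]), 'tau': array([ 4.11170413e-04, -5.45609701e+01, -2.74325198e+01,  6.45685382e-02,
        1.88059226e-02, -2.52326544e-05]), 'eef_pos': array([ 167.08293739, -601.74595336,  220.59517272]), 'orientation': array([ 9.90845550e-01,  1.34998685e-01, -9.24676335e-05, -6.65293086e-04]), 'ft_force': array([-0.18896593,  1.03543943, -0.33565059]), 'moment': array([0.04021616, 0.02527201, 0.05459842]), 'grip_force': 0.0, 'finger_gap': 87.81009160650815}
```

View pics/top0.png

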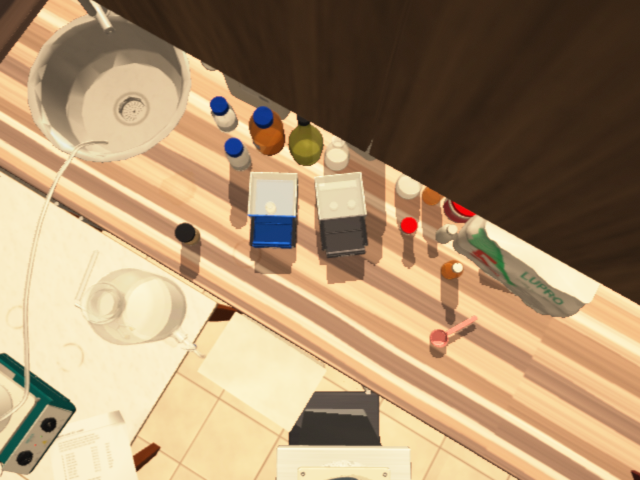

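View pics/scene0.png

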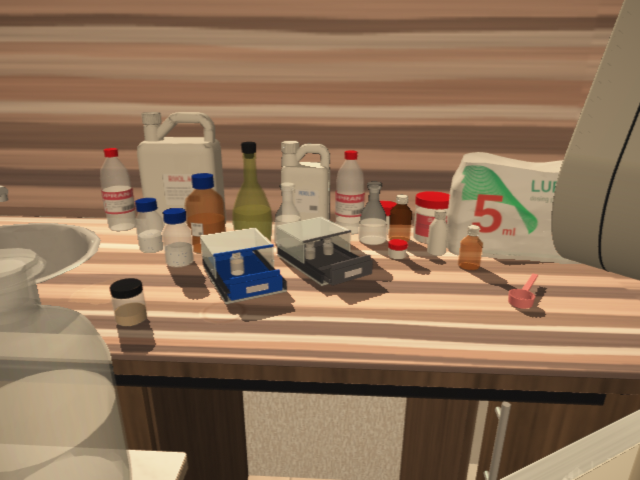

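The top view shows the blue tray, with its lip at about (273,245) and the cover from v≈172 to 218. The grey unit is to its right at (341,215). The jar is at (187,235) and the brown bottle at (452,270). Next I'll measure the blue points.

Run:
```python
from h import *
for n in ['top','scene']:
    z=np.load(n+'.npz'); im,P=z['im'],z['P']
    h=cv2.cvtColor(im,cv2.COLOR_RGB2HSV)
    m=(h[...,0]>100)&(h[...,0]<130)&(h[...,1]>150)&(h[...,2]>40)
    if n=='top': roi=(slice(165,260),slice(240,305))
    else: roi=(slice(225,305),slice(195,290))
    M=np.zeros_like(m); M[roi]=m[roi]; Q=P[M]
    print(n,M.sum(),Q.min(0),Q.max(0))
    for lo,hi in [(8,20),(20,36),(36,44),(45,55),(60,70),(70,80)]:
        q=Q[(Q[:,2]>lo)&(Q[:,2]<hi)]
        if len(q)>5:
            r=cv2.minAreaRect(q[:,:2].astype(np.float32)); print(lo,hi,len(q),np.round(np.percentile(q,[2,50,98],axis=0),0).tolist(),np.round(cv2.boxPoints(r)).tolist())
z=np.load('top.npz')
print('col profile'); P=z['P']
for u in (262,273,284):
  print(u); 
  for v in range(168,262,2): print(v,np.round(P[v,u]).astype(int),z['im'][v,u],end=' | ')
```

```text
top 1177 [443.84072568  56.51784008   5.31760286] [ 710.51863894  229.01283822 1258.02594303]
8 20 874 [[645.0, 135.0, 9.0], [676.0, 180.0, 14.0], [707.0, 224.0, 19.0]] [[635.0, 134.0], [708.0, 132.0], [711.0, 226.0], [638.0, 228.0]]
20 36 86 [[628.0, 131.0, 20.0], [688.0, 165.0, 24.0], [706.0, 225.0, 35.0]] [[627.0, 129.0], [705.0, 127.0], [708.0, 228.0], [629.0, 230.0]]
36 44 69 [[629.0, 135.0, 36.0], [631.0, 177.0, 40.0], [634.0, 223.0, 44.0]] [[628.0, 133.0], [633.0, 133.0], [634.0, 224.0], [629.0, 224.0]]
45 55 85 [[632.0, 137.0, 45.0], [635.0, 174.0, 50.0], [639.0, 223.0, 53.0]] [[631.0, 135.0], [638.0, 134.0], [640.0, 223.0], [633.0, 223.0]]
70 80 37 [[696.0, 129.0, 71.0], [697.0, 175.0, 74.0], [700.0, 227.0, 78.0]] [[695.0, 127.0], [698.0, 127.0], [700.0, 229.0], [697.0, 229.0]]
scene 1807 [-94.96445738 123.64922258  11.23121516] [804.03506644 419.42966782 407.40342394]
8 20 821 [[628.0, 131.0, 13.0], [737.0, 177.0, 15.0], [802.0, 224.0, 20.0]] [[626.0, 127.0], [803.0, 123.0], [805.0, 225.0], [628.0, 229.0]]
20 36 391 [[626.0, 130.0, 20.0], [630.0, 183.0, 26.0], [802.0, 227.0
[... 4608 characters left out ...]
51  16] [ 22  61 119] | 222 [694 151  15] [ 20  59 118] | 224 [688 150  19] [15 45 93] | 226 [685 151  11] [ 21  60 120] | 228 [679 150  14] [ 21  59 121] | 230 [674 150  14] [ 22  59 120] | 232 [669 150  15] [ 22  60 121] | 234 [664 150  10] [ 23  60 121] | 236 [658 150  14] [ 22  61 121] | 238 [ 444   57 1258] [ 21  60 121] | 240 [648 149  17] [ 22  60 121] | 242 [637 147  50] [ 36 102 196] | 244 [632 147  53] [ 23  68 135] | 246 [629 147  41] [ 21  58 115] | 248 [630 150   3] [93 80 84] | 250 [625 150  -3] [183 132  95] | 252 [620 150   0] [187 135  96] | 254 [615 150  -3] [188 135  96] | 256 [610 150  -1] [187 135  95] | 258 [604 150   1] [184 133  95] | 260 [599 150  -2] [177 127  91] |
```

Run:
```python
from h import *
z=np.load('top.npz'); s=np.load('scene.npz')
a=cv2.resize(z['im'][160:270,235:380],None,fx=4,fy=4,interpolation=2)
b=cv2.resize(s['im'][215:310,190:380],None,fx=3,fy=3,interpolation=2)
o=np.zeros((a.shape[0],800,3),np.uint8); o[:,:580]=a
cv2.imwrite('pics/topc.png',a[...,::-1])
```

```text
(no output)
```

View pics/topc.png

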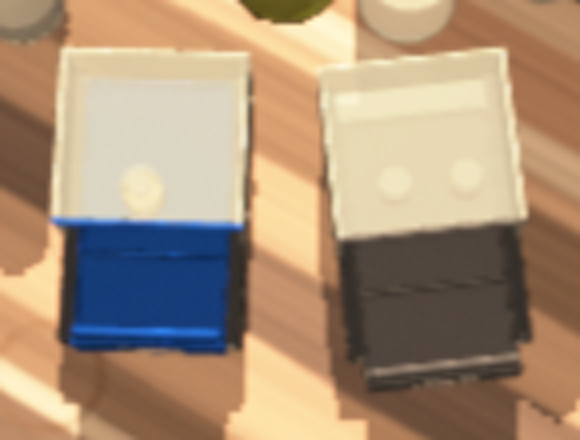

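The top crop shows the well clear between the lip (v≈335 in the crop) and the rib (v≈255), and the dropper bottle at crop (143,190) under the cover. The lip's rear face measures x≈639, y≈180, z≈50, and the unit is yawed about -1.2°. The cover trim is at x≈697, z≈74. All of this fits the sizes given. I'll approach high with the gripper shut.

>>> apply_moves:
  series:
    - [0.06, -0.055, 0, 0, 0, 0]
    - [0.18, -0.166, 0, 0, 0, 0]
    - [0.32, -0.295, 0, 0, 0, 0]
    - [0.46, -0.424, 0, 0, 0, 0]
    - [0.6, -0.553, 0, 0, 0, 0]
    - [0.74, -0.682, 0, 0, 0, 0]
    - [0.88, -0.81, 0, 0, 0, 0]
    - [0.95, -0.875, 0, 0, 0, 0]
  gripper: 0

```text
t: 1.1
eef_pos: [338.1, -324.7, 221.2]
orientation: [0.991, 0.136, -0.0, -0.0]
ft_force: [0.1, -1.4, -0.5]
finger_gap: 11.1
grip_force: 0.0
```

>>> apply_moves:
  series:
    - [0.12, -0.11, 0, 0, 0, 0]
    - [0.24, -0.22, 0, 0, 0, 0]
    - [0.36, -0.33, 0, 0, 0, 0]
    - [0.48, -0.44, 0, 0, 0, 0]
    - [0.6, -0.55, 0, 0, 0, 0]
    - [0.72, -0.66, 0, 0, 0, 0]
    - [0.84, -0.77, 0, 0, 0, 0]
    - [0.9, -0.83, 0, 0, 0, 0]

```text
t: 2.1
eef_pos: [498.8, -65.2, 221.2]
orientation: [0.991, 0.136, -0.0, -0.0]
ft_force: [0.8, -0.4, -0.1]
finger_gap: 0.6
grip_force: 0.0
```

```bash
cat >> h.py <<'E'
from scipy.spatial.transform import Rotation as R
def delta(target, yaw_deg):
    s=sensors.observe(); r=R.from_quat(s['orientation'])
    T=R.from_matrix(np.column_stack([[np.cos(np.radians(yaw_deg)),np.sin(np.radians(yaw_deg)),0],[np.sin(np.radians(yaw_deg)),-np.cos(np.radians(yaw_deg)),0],[0,0,-1]]))
    print('t',s['t'],'pos',s['eef_pos'].round(1),'q',s['joint_positions'].round(2),'gap',s['finger_gap'],'f',s['ft_force'].round(1))
    print('shift',(r.inv().apply(np.array(target)-s['eef_pos'])/250).round(3),'turn',((r.inv()*T).as_rotvec()/np.pi).round(4))
E
python3 -c "
from h import *
delta([664,180,140],-1.2)"
```

```text
t 2.1 pos [498.8 -65.2 221.2] q [-0.15  0.24  1.9   0.    1.    1.14] gap 0.560832261171814 f [ 0.8 -0.4 -0.1]
shift [ 0.901 -0.766  0.325] turn [-0.0001  0.0001  0.0935]
```

>>> apply_moves:
  series:
    - [0.13, -0.12, 0.04, 0, 0, 0.015]
    - [0.27, -0.23, 0.08, 0, 0, 0.03]
    - [0.41, -0.35, 0.13, 0, 0, 0.045]
    - [0.55, -0.47, 0.18, 0, 0, 0.06]
    - [0.69, -0.59, 0.24, 0, 0, 0.075]
    - [0.8, -0.68, 0.29, 0, 0, 0.085]
    - [0.88, -0.75, 0.32, 0, 0, 0.0935]
    - [0.89, -0.76, 0.325, 0, 0, 0.0935]

```text
t: 3.1
eef_pos: [661.5, 176.8, 139.1]
orientation: [1.0, -0.01, -0.001, 0.0]
ft_force: [-0.5, -0.2, -0.2]
finger_gap: 0.5
grip_force: 0.0
```

Run:
```python
from h import *
im,d,p=snap('wrist'); np.savez('wrist',im=im,d=d,P=pts(d,p))
im2,d2,p2=snap('top')
cv2.imwrite('pics/w1.png',im[...,::-1])
h=cv2.cvtColor(im,cv2.COLOR_RGB2HSV); m=(h[...,0]>100)&(h[...,0]<130)&(h[...,1]>150)&(h[...,2]>40)
Q=pts(d,p)[m]
for lo,hi in [(10,18),(20,26),(37,43),(46,54),(70,80)]:
    q=Q[(Q[:,2]>lo)&(Q[:,2]<hi)]
    if len(q)>5: print(lo,hi,len(q),np.percentile(q,[1,50,99],axis=0).round(1).tolist(),cv2.boxPoints(cv2.minAreaRect(q[:,:2].astype(np.float32))).round(1).tolist())
delta([664,180,140],-1.2)
```

```text
10 18 7931 [[636.8, 133.9, 11.9], [661.3, 180.0, 13.5], [685.0, 225.1, 17.1]] [[633.0999755859375, 132.89999389648438], [684.5, 131.89999389648438], [686.4000244140625, 226.5], [635.0, 227.60000610351562]]
20 26 390 [[636.1, 132.0, 20.0], [637.5, 179.8, 22.6], [683.4, 226.9, 25.9]] [[635.7000122070312, 132.0], [683.7000122070312, 131.1999969482422], [685.4000244140625, 226.6999969482422], [637.4000244140625, 227.5]]
37 43 380 [[636.1, 136.3, 37.1], [637.4, 179.3, 40.0], [638.5, 223.4, 42.9]] [[635.7999877929688, 135.39999389648438], [637.0999755859375, 135.39999389648438], [639.0, 224.39999389648438], [637.7000122070312, 224.5]]
46 54 720 [[632.7, 135.4, 46.2], [636.0, 193.5, 49.0], [638.4, 224.1, 50.7]] [[631.2000122070312, 134.3000030517578], [636.9000244140625, 134.1999969482422], [639.0, 224.89999389648438], [633.2999877929688, 225.0]]
70 80 1289 [[695.0, 122.9, 71.6], [697.7, 178.3, 73.4], [700.2, 233.7, 75.0]] [[694.0999755859375, 121.30000305175781], [698.2999877929688, 121.19999694824219], [700.7000122070312, 235.5], [696.4000244140625, 235.60000610351562]]
t 3.2 pos [661.3 175.2 139.7] q [ 0.24  0.6   1.54 -0.    1.    1.83] gap 0.2480235285185655 f [-0.6  0.7  0.3]
shift [ 0.011 -0.019 -0.001] turn [ 0.0001  0.0004 -0.0002]
```

View pics/w1.png

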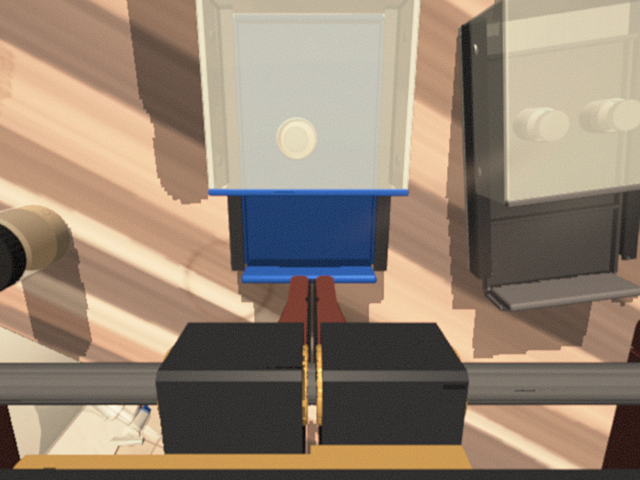

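The wrist view shows the fingers ahead of the lip line in perspective, the blue well empty, and the bottle under the cover at (296,138). The refined lip rear face is x≈637.5, y≈180, and the rib is at x≈685. I'll lower into the well.

>>> apply_moves:
  series:
    - [0.005, -0.015, 0.03, 0, 0, 0]
    - [0.01, -0.017, 0.08, 0, 0, 0]
    - [0.01, -0.017, 0.14, 0, 0, 0]
    - [0.01, -0.017, 0.2, 0, 0, 0]
    - [0.01, -0.017, 0.27, 0, 0, 0]
    - [0.01, -0.017, 0.33, 0, 0, 0]
    - [0.01, -0.017, 0.375, 0, 0, 0]
    - [0.01, -0.017, 0.392, 0, 0, 0]

```text
t: 4.2
eef_pos: [664.6, 179.0, 41.0]
orientation: [1.0, -0.011, -0.001, 0.0]
ft_force: [-0.5, 0.0, 0.3]
finger_gap: 0.2
grip_force: 0.0
```

Run:
```python
from h import *
delta([648,180,41],-1.2)
im,d,p=snap('scene')
cv2.imwrite('pics/s2.png',cv2.resize(im[120:320,140:400],None,fx=3,fy=3)[...,::-1])
```

```text
t 4.2 pos [664.6 179.   41. ] q [ 0.25  0.73  1.56 -0.    0.85  1.84] gap 0.16167655158725625 f [-0.5  0.   0.3]
shift [-0.067 -0.003 -0.   ] turn [ 0.0001  0.0003 -0.0006]
```

View pics/s2.png

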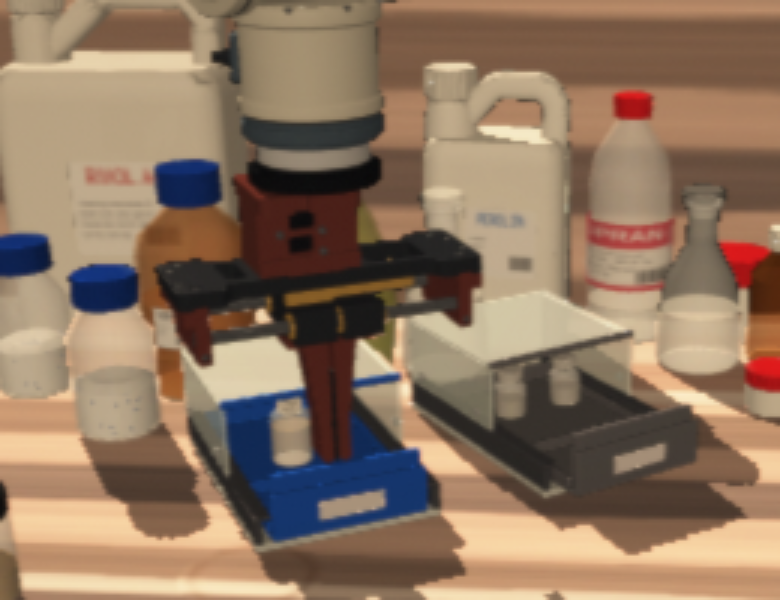

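The scene crop shows the fingertips in the well behind the lip at about (335,455). The bottle stands clear behind them at (292,430), and nothing is touching. I'll start pulling gently.

>>> apply_moves:
  series:
    - [-0.012, 0, 0, 0, 0, 0]
    - [-0.026, 0, 0, 0, 0, 0]
    - [-0.04, 0, 0, 0, 0, 0]
    - [-0.05, 0, 0, 0, 0, 0]
    - [-0.058, 0, 0, 0, 0, 0]
    - [-0.066, 0, 0, 0, 0, 0]
    - [-0.074, 0, 0, 0, 0, 0]
    - [-0.082, 0, 0, 0, 0, 0]

```text
t: 5.25
eef_pos: [644.8, 179.5, 42.2]
orientation: [1.0, -0.011, 0.0, -0.0]
ft_force: [1.4, 0.7, -0.7]
finger_gap: 0.3
grip_force: 1.0
```

>>> apply_moves:
  series:
    - [-0.008, 0, 0, 0, 0, 0]
    - [-0.018, 0, 0, 0, 0, 0]
    - [-0.028, 0, 0, 0, 0, 0]
    - [-0.038, 0, 0, 0, 0, 0]
    - [-0.048, 0, 0, 0, 0, 0]
    - [-0.058, 0, 0, 0, 0, 0]
    - [-0.068, 0, 0, 0, 0, 0]
    - [-0.078, 0, 0, 0, 0, 0]

```text
t: 6.25
eef_pos: [624.9, 180.0, 42.1]
orientation: [1.0, -0.011, 0.0, -0.0]
ft_force: [2.6, -1.2, 1.4]
finger_gap: 0.3
grip_force: 1.0
```

Run:
```python
from h import *
delta([560,182,41],-1.2)
im,d,p=snap('scene')
cv2.imwrite('pics/s3.png',cv2.resize(im[120:320,140:400],None,fx=3,fy=3)[...,::-1])
def lip(n):
    im,d,p=snap(n); h=cv2.cvtColor(im,cv2.COLOR_RGB2HSV); m=(h[...,0]>100)&(h[...,0]<130)&(h[...,1]>150)&(h[...,2]>40)
    Q=pts(d,p)[m]; q=Q[(Q[:,2]>46)&(Q[:,2]<54)&(Q[:,0]<660)&(Q[:,0]>450)&(abs(Q[:,1]-180)<50)]; print(n,len(q),np.percentile(q,[1,50,99],axis=0).round(1).tolist())
lip('wrist');lip('top')
```

```text
t 6.25 pos [624.9 180.   42.1] q [ 0.26  0.69  1.66 -0.    0.8   1.86] gap 0.2742291792935097 f [ 2.6 -1.2  1.4]
shift [-0.26  -0.002  0.004] turn [-0.     -0.     -0.0006]Traceback (most recent call last):
  File "<stdin>", line 8, in <module>
  File "<stdin>", line 7, in lip
    return _quantile_unchecked(
        a, q, axis, out, overwrite_input, method, keepdims, weights)
    return _ureduce(a,
                    func=_quantile_ureduce_func,
    ...<5 lines>...
                    overwrite_input=overwrite_input,
                    method=method)
    r = func(a, **kwargs)
    result = _quantile(arr,
                       quantiles=q,
    ...<2 lines>...
                       out=out,
                       weights=wgt)
    slices_having_nans = np.isnan(arr[-1, ...])
                                  ~~~^^^^^^^^^
IndexError: index -1 is out of bounds for axis 0 with size 0
```

View pics/s3.png

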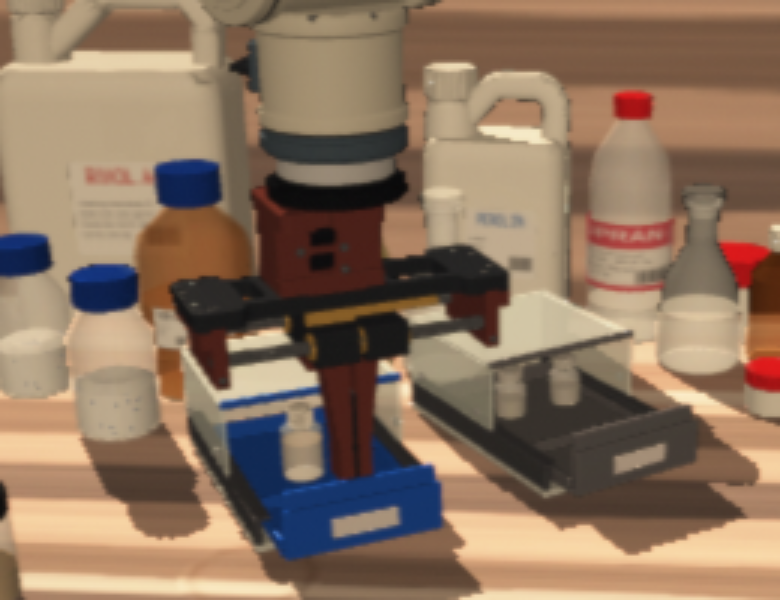

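The tray follows the finger, and the bottle rides upright at (302,445). I'll keep pulling.

>>> apply_moves:
  series:
    - [-0.01, 0, 0, 0, 0, 0]
    - [-0.022, 0, 0, 0, 0, 0]
    - [-0.035, 0, 0, 0, 0, 0]
    - [-0.048, 0, 0, 0, 0, 0]
    - [-0.061, 0, 0, 0, 0, 0]
    - [-0.074, 0, 0, 0, 0, 0]
    - [-0.087, 0, 0, 0, 0, 0]
    - [-0.1, 0, 0, 0, 0, 0]

```text
t: 7.35
eef_pos: [599.8, 180.5, 42.0]
orientation: [1.0, -0.011, -0.0, 0.0]
ft_force: [1.8, -0.4, 0.3]
finger_gap: 0.4
grip_force: 1.0
```

>>> apply_moves:
  series:
    - [-0.013, 0, 0, 0, 0, 0]
    - [-0.026, 0, 0, 0, 0, 0]
    - [-0.039, 0, 0, 0, 0, 0]
    - [-0.052, 0, 0, 0, 0, 0]
    - [-0.065, 0, 0, 0, 0, 0]
    - [-0.077, 0, 0, 0, 0, 0]
    - [-0.088, 0, 0, 0, 0, 0]
    - [-0.098, 0, 0, 0, 0, 0]

```text
t: 8.35
eef_pos: [575.3, 181.0, 42.0]
orientation: [1.0, -0.011, -0.0, 0.0]
ft_force: [1.9, -1.0, -1.9]
finger_gap: 0.4
grip_force: 1.0
```

>>> apply_moves:
  series:
    - [-0.008, 0, 0, 0, 0, 0]
    - [-0.016, 0, 0, 0, 0, 0]
    - [-0.023, 0, 0, 0, 0, 0]
    - [-0.029, 0, 0, 0, 0, 0]
    - [-0.035, 0, 0, 0, 0, 0]
    - [-0.04, 0, 0, 0, 0, 0]
    - [-0.045, 0, 0, 0, 0, 0]
    - [-0.05, 0, 0, 0, 0, 0]

```text
t: 9.35
eef_pos: [563.0, 181.4, 42.0]
orientation: [1.0, -0.011, 0.0, 0.0]
ft_force: [1.3, -2.0, -1.4]
finger_gap: 0.9
grip_force: 1.0
```

>>> apply_moves:
  series:
    - [-0.004, 0, 0, 0, 0, 0]
    - [-0.008, 0, 0, 0, 0, 0]
    - [-0.011, 0, 0, 0, 0, 0]
    - [-0.014, 0, 0, 0, 0, 0]
    - [-0.017, 0, 0, 0, 0, 0]
    - [-0.02, 0, 0, 0, 0, 0]
    - [-0.022, 0, 0, 0, 0, 0]
    - [-0.022, 0, 0, 0, 0, 0]

```text
t: 10.35
eef_pos: [559.6, 181.5, 42.2]
orientation: [1.0, -0.011, 0.002, -0.0]
ft_force: [9.2, -3.5, -6.9]
finger_gap: 0.3
grip_force: 4.4
```

>>> apply_moves:
  series:
    - [-0.002, 0, 0, 0, 0, 0]
    - [-0.004, 0, 0, 0, 0, 0]
    - [-0.006, 0, 0, 0, 0, 0]
    - [-0.008, 0, 0, 0, 0, 0]
    - [-0.01, 0, 0, 0, 0, 0]
    - [-0.012, 0, 0, 0, 0, 0]
    - [-0.012, 0, 0, 0, 0, 0]
    - [-0.012, 0, 0, 0, 0, 0]

```text
t: 11.35
eef_pos: [559.6, 181.6, 42.4]
orientation: [1.0, -0.011, 0.005, -0.001]
ft_force: [17.7, -3.8, -14.3]
finger_gap: 0.2
grip_force: 8.5
```

The force rises with no further motion at x=559.6, so the tray is at its stop, matching 90 mm of travel. I'll back off from the lip, then lift.

>>> apply_moves:
  series:
    - [0.01, 0, 0, 0, 0, 0]
    - [0.02, 0, 0, 0, 0, 0]
    - [0.03, 0, 0, 0, 0, 0]
    - [0.04, 0, 0, 0, 0, 0]
    - [0.05, 0, 0, 0, 0, 0]
    - [0.058, 0, 0, 0, 0, 0]
    - [0.06, 0, 0, 0, 0, 0]
    - [0.06, 0, 0, 0, 0, 0]

```text
t: 12.35
eef_pos: [569.5, 181.2, 42.0]
orientation: [1.0, -0.011, -0.0, 0.0]
ft_force: [0.3, -0.2, 0.5]
finger_gap: 0.8
grip_force: 0.0
```

>>> apply_moves:
  series:
    - [0, 0, -0.02, 0, 0, 0]
    - [0, 0, -0.06, 0, 0, 0]
    - [0, 0, -0.12, 0, 0, 0]
    - [0, 0, -0.2, 0, 0, 0]
    - [0, 0, -0.3, 0, 0, 0]
    - [0, 0, -0.4, 0, 0, 0]
    - [0, 0, -0.48, 0, 0, 0]
    - [0, 0, -0.52, 0, 0, 0]

```text
t: 13.35
eef_pos: [570.3, 181.4, 174.5]
orientation: [1.0, -0.011, 0.001, -0.0]
ft_force: [-0.2, -0.3, 1.1]
finger_gap: 0.3
grip_force: 0.0
```

Run:
```python
from h import *
delta([568,182,170],-1.2)
out=[]
for n in ('scene','wrist'):
    im,d,p=snap(n); out.append(cv2.resize(im,(400,300)) if n=='wrist' else cv2.resize(im[130:330,140:406],(400,300)))
    h=cv2.cvtColor(im,cv2.COLOR_RGB2HSV); m=(h[...,0]>100)&(h[...,0]<130)&(h[...,1]>150)&(h[...,2]>40)
    Q=pts(d,p)[m]; q=Q[(Q[:,2]>46)&(Q[:,2]<54)&(Q[:,0]<660)&(Q[:,0]>450)&(abs(Q[:,1]-180)<50)]
    if len(q): print(n,len(q),np.percentile(q,[1,50,99],axis=0).round(1).tolist())
cv2.imwrite('pics/f.png',np.hstack(out)[...,::-1])
```

```text
t 13.35 pos [570.3 181.4 174.5] q [0.29 0.44 1.73 0.   0.97 1.88] gap 0.25615665495162543 f [-0.2 -0.3  1.1]
shift [-0.009 -0.002  0.018] turn [-0.0003 -0.0009 -0.0006]
scene 211 [[540.6, 138.4, 46.1], [543.9, 184.8, 49.4], [548.5, 227.0, 51.7]]
wrist 848 [[542.3, 137.9, 46.1], [545.7, 181.1, 49.1], [548.4, 225.2, 50.8]]
```

View pics/f.png

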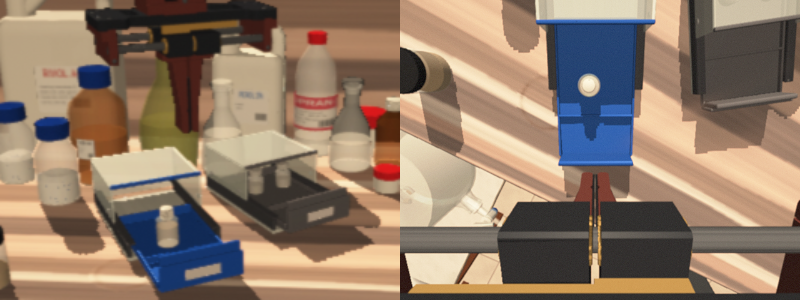

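The final views show the tray fully out: the lip moved from 638.4 to 548.4, which is 90 mm. The bottle stands upright in front of the cover at (166,225) in the scene view, and the grey unit is undisturbed. I'll take the hand further away and hand in.

>>> apply_moves:
  series:
    - [0, 0, -0.05, 0, 0, 0]
    - [-0.04, 0, -0.15, 0, 0, 0]
    - [-0.12, 0, -0.25, 0, 0, 0]
    - [-0.2, 0, -0.33, 0, 0, 0]
    - [-0.28, 0, -0.38, 0, 0, 0]
    - [-0.35, 0, -0.4, 0, 0, 0]
    - [-0.4, 0, -0.4, 0, 0, 0]
    - [-0.4, 0, -0.4, 0, 0, 0]

```text
t: 14.45
eef_pos: [468.6, 183.4, 271.5]
orientation: [1.0, -0.011, -0.001, 0.0]
ft_force: [-0.5, -0.8, -0.9]
finger_gap: 0.1
grip_force: 0.0
```

```bash
python3 -c "
from h import *
print(sensors.observe()['eef_pos'],ticket.close_job())"
```

```text
the job is handed in; nothing more can be done
[468.63240462 183.42016358 271.54291016] None
```

The blue tray is drawn out 90 mm to its stop with the dropper bottle upright and clear of the cover, the hand is well away, and the job was handed in at about 14.5 s.

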